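Close up a two-layer bottle-cap display and hold it up level

ROBOT

A 6-joint arm with a two-finger parallel gripper is mounted at the origin on the work surface. World frame = base frame: x ahead of the robot, y to its left, z up, the work surface at z = 0. Lengths are in m, angles in rad, forces in N, time in s.
With the tool pointing down it reaches from about 0.3 to 0.775 m from the base axis. Payload 14.6 kg.
Tool frame: the origin (TCP) lies on the centre line of the jaws, within the pads' length; the fingertips stand 14 mm ahead of it and the grasp point (between the pads) lies 5 mm behind it; x points along the fingers, y is the direction in which the jaws open and shut, and the axes are right-handed (so a half turn about x gives the same grasp; the last joint's range is limited). The gripper opens to 94 mm and grips with 3 to 60 N. Pads are 16 mm wide; open, the fingers measure 119 mm over their backs; the gripper's body (75 mm by 177 mm) begins 78 mm behind the grasp point.
Start: joints at [1.177, 0.3, 1.521, -0, 1.321, -0.067], TCP at [0.177, 0.521, 0.219] pointing down, gripper open.
Joint ranges: [-3.03, 3.03], [-0.79, 2.21], [0.23, 2.52], [-1.04, 4.18], [0, 3.07], [-2.55, 2.55]. Speed limits (rad/s): [2.22, 2.22, 2.57, 3.14, 3.14, 3.14].

INTERFACE

Orientations are given as [roll, pitch, yaw] about the fixed x, y, z axes, in that order (R = Rz(yaw) Ry(pitch) Rx(roll)).
In Python, from station import * gives the robot as it stands. The module is installed in compiled form; this text tells all that it offers.
- The arm moves only by the shell command python3 -m handwheel 'ROWS' [FORCE]. ROWS is JSON, a list of rows, each a list of 3 entries, a list of its own where there are three numbers: the shift along the tool's x, y, z in mm, then the turn about the tool's x in rad, then the gripper command: -1 is fully open, 1 is shut, values between are in proportion. In form: [[[dx, dy, dz], spin, gripper], ...]. A call has exactly 5 rows; each row is the pose to reach, as a shift and turn from the pose measured when the call began, along the tool's axes at that moment; what a row does not reach only later rows make up. A row lasts 1/10 s, in which the tool goes at most 50 mm and 8.59 degrees, less where a joint would pass 70% of its speed; a pose out of reach is approached as far as the arm can. A call with a gripper value outside its range is refused whole. The fingers move at their own pace and stop on an object; FORCE is the grip in N (left out, the last holds). Time passes only in rows, so rows that repeat a pose let the fingers close, or fill a call up. It gives the time, the measured TCP pose, the force and the opening at its end, in the units of the state.
- get_obs(): the state, without advancing time (a new reading comes with each control period).
- camera(name): name is "side" or "top" or "wrist"; returns (picture, depth): 384x512x3 uint8, blue, green, red; 384x512 float32, m along the optical axis (not along the pixel's ray), 0 where there is no reading.
- camera_info(name): a dict with "fx", "fy", "cx", "cy" (pixels), "extrinsics" (4x4, takes a point from camera to world coordinates). Camera axes: x right, y down, z forward; pixel columns grow to the right and rows downward; lengths in m; the calibration is good to about 2 mm. A picture is of the moment at which its call begins: read the wrist's pose just before it. camera_info takes no time and is no camera call; for the wrist camera it gives the pose at the moment of the call.
- hand_in(): hands the job in, once; it reports no verdict.
The state is a dict: "time_s": time; "qpos": joint angles; "joint_vel": joint speeds; "tau": joint torques, N m; "ee_pos": TCP position; "eef_rot": TCP orientation; "force": force on the tool from outside, world axes, zero at the start; "moment": the same for the moment, N m; "grip_width": finger opening in m.
Only numpy, scipy, OpenCV 4.12 (cv2) and the standard library are available. Lean on these libraries where they do the work, as an engineer would, in place of code of your own. Each camera call takes 0.05 s, during which the arm holds its last target. There are 200 camera calls.

TASK

Fit the upper bottle-cap tray over the two brass pins of the lower carrier, which lies in the open black case, until it rests flush, without dropping it, and let go of it. Then take the carrier by its central wooden handle, lift it with the tray on it out of the case and, keeping it level, hold it steady with its underside about 15 cm above the table top for at least two seconds; finish while still holding it there by the handle alone. Do not disturb the other things on the table.

Things in the scene. Friction and masses are not known exactly. Their poses are not given: they have to be found in the camera images.
- upper: Upper tray (loose, 0.28 kg): burgundy plate 190 (own x) x 120 (own y) x 8 thick, caps 6 high near its corners (none at |x| under 27). Origin: centre of the underside, z up. Two round through holes, diameter 14, at x = +75 and -75, y = 0; central through slot 44 (x) x 26 (y). Starts flat on the table. Half a turn about z makes no difference. Two black fins: see upper_grip.
- upper_grip (a point): Point on the upper tray's centre line, 30 above its underside, midway between two upright black fins beside the slot. Each fin is 30 long in x, 7 thick, its top 50 above the tray's underside; outer faces at own y = +29 and -29, inner at +22 and -22. Take the tray by pinching the pair from outside, 58 across in y. Axes as the tray's.
- carrier: Lower carrier (loose, 0.45 kg): dark green base 190 (own x) x 120 (own y) x 10, burgundy top with caps, lying in the case. Origin: centre of the underside, z up. Wooden rails along both short ends, tops 18 above the underside; on them at x = +75 and -75, y = 0 brass pins, diameter 10, tips 38 above the underside (top 6 tapers to 4). The seated tray's underside rests on the rails.
- carrier_handle (a point): Point on the centre line of the carrier's upright wooden handle, 52 above the carrier's underside, axes as the carrier's. Handle 30 (x) x 14 (y), its top 72 above the underside. With the tray seated (either way round) it stands in the slot between the fins, 46 of it above the tray's top: pinch it along own x, 30 across; the fins leave 44 free in y for the fingers.
- case: Open black case fixed to the table, 212 (own x) x 142 (own y), walls 22 high and 5 thick, floor 5 thick; at its +x end a thin flap (60 long, 4 high) lies on the table. Origin: centre of the underside. The carrier rests on its floor with about 6 play all round.
- jar: Bystander: loose amber glass jar with a brass lid, diameter 72, height 110; origin: centre of the underside. Leave it alone.
- mug: Bystander: loose white mug, diameter 80, height 90, one handle; origin: centre of the underside. Leave it alone.
- loupe: Bystander: loose small magnifier with a black tab, about 85 x 40, 12 high (origin under the centre of the lens). Leave it alone.
- opener: Bystander: loose bottle opener lying flat, wooden grip and steel head, 130 (own x, head at +x) x 32 x 6 high; origin: on its underside, 10 from the centre towards the head. Leave it alone.
- mats: Bystander: loose round stack of brown card mats, diameter 94, height 22; origin: centre of the underside. Leave it alone.

How it is judged:
On the way, in this order (a step that is already met when the one before it is completed fails the run):
1. the upper tray rests flush on the carrier's rails over both pins, let go, with the carrier still down in the case (z of upper in the frame of carrier between 0.0155 and 0.0205 m and x of upper in the frame of carrier between -0.0045 and 0.0045 m and y of upper in the frame of carrier between -0.0045 and 0.0045 m and angle between the x axis of upper and the x axis of carrier, either way round below 0.08 rad and angle between the z axis of upper and the z axis of carrier, either way round below 0.03 rad and contact force between upper and the fingers below 0.3 N and height (world z) of carrier below 0.012 m), for 0.2 s.
2. the carrier with the seated tray is held by its handle, level and still, underside about 15 cm above the table, for two seconds (z of upper in the frame of carrier between 0.0155 and 0.0205 m and x of upper in the frame of carrier between -0.0045 and 0.0045 m and y of upper in the frame of carrier between -0.0045 and 0.0045 m and angle between the x axis of upper and the x axis of carrier, either way round below 0.08 rad and angle between the z axis of upper and the z axis of carrier, either way round below 0.03 rad and height (world z) of carrier between 0.1 and 0.22 m and angle between carrier's own z axis and vertical below 0.08 rad and linear speed of carrier below 0.02 m/s and angular speed of carrier below 0.12 rad/s and contact force between carrier and the fingers above 2 N and contact force between upper and the fingers below 0.3 N), for 2 s.
At the end, for the whole second after the job is handed in: Carrier held by the fingers, underside 100 to 220 mm above the table, tilt under 0.08 rad, below 20 mm/s and 0.12 rad/s, clear of the case; upper tray flush on it (2.5 mm in height, 4.5 mm sideways, yaw 0.08 and tilt 0.03 rad), untouched by the fingers (all of step 2 and contact force between carrier and case below 0.05 N); the arm keeps its last pose, push and grip.
It fails at once if the upper tray is dropped (falls faster than 0.6 m/s, untouched by the fingers and not seated) (contact force between upper and the fingers below 0.05 N and linear speed of upper above 0.6 m/s and z of upper in the frame of carrier above 0.024 m).
It fails at once if the carrier is tipped more than 0.25 rad (angle between carrier's own z axis and vertical above 0.25 rad).
It fails at once if another thing on the table is moved more than 25 mm (distance of any of jar, mug, loupe, opener, mats from where it was at the start of the episode above 0.025 m).
It also fails if it takes over 72 s, if anything falls off the work surface, if the arm or the gripper's body presses on something with over 40 N, if the wrist force passes 120 N, or if a joint passes its speed limit or range.

## Working session

There is one attempt and no reset: what is moved stays moved. The work goes in short steps, Python scripts to look and compute and a shell command to move; the robot and the scene stay as the last step left them, time stands still between calls to the robot, and variables do not carry over. Pictures are saved under pics/ and viewed, about 8 in all and at most 12, crops included, and the job is handed in when it is done.

```bash
mkdir -p pics; cat > h.py <<'E'
from station import *
import numpy as np, cv2
from scipy.spatial.transform import Rotation as R
def info(n):
    i=camera_info(n); return i, np.array(i['extrinsics'])
def cloud(d,i):
    v,u=np.mgrid[:d.shape[0],:d.shape[1]]
    T=np.array(i['extrinsics'])
    P=np.stack([(u-i['cx'])/i['fx']*d,(v-i['cy'])/i['fy']*d,d],-1)
    return P@T[:3,:3].T+T[:3,3]
def ray(u,v,i,z):
    T=np.array(i['extrinsics']); r=T[:3,:3]@np.array([(u-i['cx'])/i['fx'],(v-i['cy'])/i['fy'],1])
    return T[:3,3]+r*(z-T[2,3])/r[2]
def proj(p,i):
    T=np.array(i['extrinsics']); c=T[:3,:3].T@(np.array(p)-T[:3,3])
    return np.array([i['fx']*c[0]/c[2]+i['cx'],i['fy']*c[1]/c[2]+i['cy']])
def snap(n,tag):
    i=camera_info(n); b,d=camera(n); cv2.imwrite(f'pics/{tag}.png',b); np.savez(f'pics/{tag}.npz',b=b,d=d,**{k:np.array(v) for k,v in i.items()}); return b,d,i
E
python3 - <<'E'
from h import *
o=get_obs(); print({k:np.round(v,3) for k,v in o.items()})
for n in('top','side'):
    b,d,i=snap(n,n+'0'); print(n,i['fx'],np.round(i['extrinsics'],3).tolist())
E
```

```text
{'time_s': np.float64(0.0), 'qpos': array([ 1.177,  0.3  ,  1.522,  0.   ,  1.321, -0.067]), 'joint_vel': array([-0.001, -0.001,  0.001, -0.   ,  0.001,  0.001]), 'tau': array([ 0.0000e+00, -5.3181e+01, -3.5274e+01,  7.1000e-02,  2.4000e-02,
       -0.0000e+00]), 'ee_pos': array([0.176, 0.521, 0.219]), 'eef_rot': array([-1.65 ,  1.57 , -1.977]), 'force': array([ 0.208, -0.598,  0.407]), 'moment': array([-0.055,  0.035,  0.024]), 'grip_width': np.float64(0.094)}
top 405.46022008084833 [[-0.007, -0.986, 0.165, 0.325], [-1.0, 0.006, -0.006, 0.016], [0.005, -0.165, -0.986, 1.311], [0.0, 0.0, 0.0, 1.0]]
side 369.41699354345826 [[0.82, -0.412, 0.398, 0.09], [-0.573, -0.572, 0.588, -0.644], [-0.014, -0.71, -0.704, 0.818], [0.0, 0.0, 0.0, 1.0]]
```

View pics/top0.png

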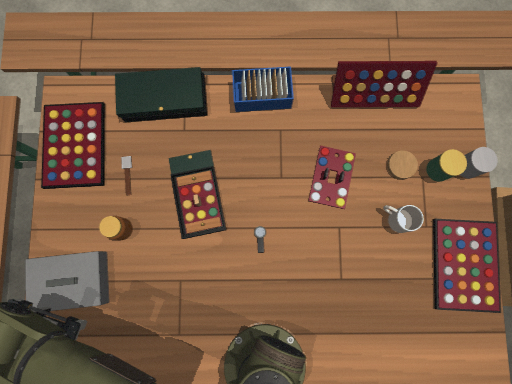

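View pics/side0.png

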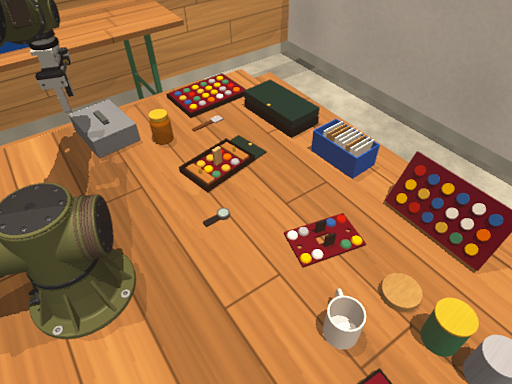

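The top view shows the upper tray at about (332,177) with its fins in the middle. The case with the carrier is at about (197,205), with its flap at the upper end. The loupe lies at (261,240), the jar at (115,228), the opener at (127,175), the mug at (405,218) and the mats at (403,165).

```bash
python3 - <<'E'
from h import *
for n in ('top',):
    z=np.load(f'pics/{n}0.npz'); b,d=z['b'],z['d']; i={k:z[k] for k in('fx','fy','cx','cy','extrinsics')}
    hsv=cv2.cvtColor(b,cv2.COLOR_BGR2HSV)
    P=cloud(d,i); print('table z',np.median(P[250:300,150:220,2]))
    wood=((hsv[...,0]>6)&(hsv[...,0]<20)&(hsv[...,2]>90)&(hsv[...,1]>90))
    for nm,(x0,y0,x1,y1),h in(('upper',(300,140,362,214),.010),('case',(165,168,230,242),.022)):
        m=np.zeros(b.shape[:2],np.uint8); m[y0:y1,x0:x1]=(~wood)[y0:y1,x0:x1]
        m=cv2.morphologyEx(m,cv2.MORPH_CLOSE,np.ones((5,5)))
        c=max(cv2.findContours(m,0,1)[0],key=cv2.contourArea)[:,0]
        W=np.array([ray(u,v,i,h)[:2] for u,v in c],np.float32)*1000
        r=cv2.minAreaRect(W); print(nm,r); print(np.round(cv2.boxPoints(r)))
E
```

```text
table z 0.0013687954460587237
upper ((587.7750854492188, -226.56884765625), (121.81666564941406, 192.5787353515625), 76.6712417602539)
[[ 480. -264.]
 [ 667. -308.]
 [ 696. -189.]
 [ 508. -145.]]
case ((515.3796997070312, 208.98388671875), (233.33831787109375, 150.7425079345703), 10.562381744384766)
[[387. 262.]
 [415. 114.]
 [644. 156.]
 [616. 304.]]
```

```bash
cat >> h.py <<'E'
def go(x,y,z,yaw=None):
    """shift (mm, tool axes) and spin so that tool y lies along world yaw (mod pi)"""
    o=get_obs(); M=R.from_euler('xyz',o['eef_rot']).as_matrix()
    s=M.T@(np.array([x,y,z])-o['ee_pos'])*1000
    a=np.arctan2(M[1,1],M[0,1]); sp=0
    if yaw is not None:
        e=(yaw-a+np.pi/2)%np.pi-np.pi/2; sp=-e   # tool x is down
    print('t',round(o['time_s'],2),'ee',np.round(o['ee_pos'],4),'toolx',np.round(M[:,0],3),'yaw_y',round(np.degrees(a),2),'q6',round(o['qpos'][5],2),'shift',np.round(s,1),'spin',round(sp,4),'F',np.round(o['force'],1),'w',round(o['grip_width'],4))
E
python3 - <<'E'
from h import *
i,T=info('wrist'); print(np.round(T,3).tolist(),i['fx'])
M=R.from_euler('xyz',get_obs()['eef_rot']).as_matrix(); print(M.round(3), 'cam in tool',(M.T@(T[:3,3]-get_obs()['ee_pos'])).round(4),(M.T@T[:3,:3]).round(2).tolist())
go(.40,.20,.30,np.radians(100.5)); go(.588,-.227,.25,np.radians(76.7))
E
```

```text
[[0.321, 0.921, 0.221, 0.113], [0.947, -0.312, -0.076, 0.542], [-0.001, 0.234, -0.972, 0.384], [0.0, 0.0, 0.0, 1.0]] 296.58780414548875
[[-0.     0.321  0.947]
 [-0.001  0.947 -0.321]
 [-1.    -0.001 -0.   ]] cam in tool [-0.1652 -0.0002 -0.0675] [[-0.0, -0.23, 0.97], [1.0, -0.0, 0.0], [0.0, 0.97, 0.23]]
t 0.1 ee [0.1765 0.5207 0.2189] toolx [-0.    -0.001 -1.   ] yaw_y 71.28 q6 -0.07 shift [ -80.8 -232.   314.6] spin -0.5101 F [ 0.3 -0.  -1.8] w 0.0941
t 0.1 ee [0.1765 0.5207 0.2189] toolx [-0.    -0.001 -1.   ] yaw_y 71.28 q6 -0.07 shift [ -30.5 -576.   629.8] spin -0.0947 F [ 0.3 -0.  -1.8] w 0.0941
```

```bash
python3 -m handwheel '[[[-16,-21,37],-0.1,-1],[[-32,-42,74],-0.2,-1],[[-48,-63,111],-0.3,-1],[[-64,-85,148],-0.4,-1],[[-81,-106,186],-0.51,-1]]' 30; python3 - <<'E'
from h import *
go(.46,.20,.30,np.radians(100.5))
E
```

```text
time_s: 0.6
ee_pos: [0.3193, 0.3591, 0.3005]
eef_rot: [-2.293, 1.569, -2.105]
force: [0.2, 0.4, 0.9]
grip_width: 0.0945
t 0.6 ee [0.3193 0.3591 0.3005] toolx [-0.001 -0.001 -1.   ] yaw_y 100.75 q6 -0.99 shift [   0.6 -182.6  108.6] spin 0.0044 F [0.2 0.4 0.9] w 0.0945
```

```bash
python3 -m handwheel '[[[0,-43,26],0,-1],[[0,-86,52],0,-1],[[0,-129,78],0,-1],[[0,-182,108],0.004,-1],[[0,-182,108],0.004,-1]]'; python3 - <<'E'
from h import *
go(.46,.20,.30,np.radians(100.5))
b,d,i=snap('wrist','w1')
E
```

```text
time_s: 1.1
ee_pos: [0.4613, 0.1972, 0.3]
eef_rot: [-2.347, 1.568, -2.167]
force: [0.5, 0.1, -0.5]
grip_width: 0.0939
t 1.1 ee [0.4613 0.1972 0.3   ] toolx [-0.001 -0.002 -1.   ] yaw_y 100.31 q6 -1.42 shift [ 0.   3.  -0.8] spin -0.0033 F [ 0.5  0.1 -0.5] w 0.0939
```

View pics/w1.png

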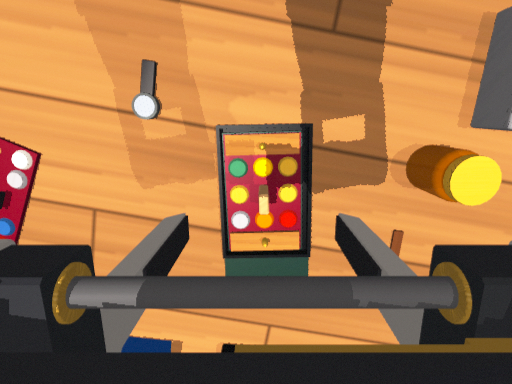

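The wrist view shows the case with its pins at about (263,147) and (265,241) and the handle at (264,200). The flap is at the bottom of the picture, which is world +x.

```bash
python3 - <<'E'
from h import *
z=np.load('pics/w1.npz'); b,d=z['b'],z['d']; i={k:z[k] for k in('fx','fy','cx','cy','extrinsics')}
P=cloud(d,i)
print('table z',np.median(P[60:110,230:280,2]))
x0,y0,x1,y1=215,120,316,262
m=np.zeros(d.shape,np.uint8); m[y0:y1,x0:x1]=(P[...,2]>.0315)[y0:y1,x0:x1]
n,l,s,c=cv2.connectedComponentsWithStats(m)
for k in range(1,n):
    q=P[l==k]; print(s[k],c[k].round(1),(q.mean(0)*1000).round(1),'zmax',q[:,2].max().round(4))
# case rim: black
hsv=cv2.cvtColor(b,cv2.COLOR_BGR2HSV)
m=np.zeros(d.shape,np.uint8); m[y0:y1,x0:x1]=((hsv[...,2]<75))[y0:y1,x0:x1]
cc=max(cv2.findContours(m,0,1)[0],key=cv2.contourArea)[:,0]
W=np.array([ray(u,v,i,.022)[:2] for u,v in cc],np.float32)*1000; print('case',cv2.minAreaRect(W))
# interior (carrier) non-black
# wooden rails
m=np.zeros(d.shape,np.uint8); m[130:252,224:306]=((hsv[...,2]>=75))[130:252,224:306]
m=cv2.morphologyEx(m,cv2.MORPH_CLOSE,np.ones((9,9)))
cc=max(cv2.findContours(m,0,1)[0],key=cv2.contourArea)[:,0]
W=np.array([ray(u,v,i,.020)[:2] for u,v in cc],np.float32)*1000; print('carrier',cv2.minAreaRect(W))
cv2.imwrite('pics/w1c.png',cv2.resize(b[120:265,205:325],None,fx=4,fy=4,interpolation=0))
E
```

```text
table z -0.00017305397419370427
[231 121   1   1   1] [231. 121.] [395.1 185.3 465.3] zmax 0.4653
[282 122   1   1   1] [282. 122.] [395.1 185.3 465.3] zmax 0.4653
[245 127   1   1   1] [245. 127.] [395.1 185.3 465.3] zmax 0.4653
[219 129   1   1   1] [219. 129.] [395.1 185.3 465.3] zmax 0.4653
[232 128   1   1   1] [232. 128.] [395.1 185.3 465.3] zmax 0.4653
[282 130   1   1   1] [282. 130.] [395.1 185.3 465.3] zmax 0.4653
[285 132   1   1   1] [285. 132.] [395.1 185.3 465.3] zmax 0.4653
[274 135   1   1   1] [274. 135.] [395.1 185.3 465.3] zmax 0.4653
[262 141   1   1   1] [262. 141.] [395.1 185.3 465.3] zmax 0.4653
[259 143   7   7  40] [261.7 146. ] [432.  191.6  39.3] zmax 0.0436
[312 144   1   1   1] [312. 144.] [395.1 185.3 465.3] zmax 0.4653
[242 151   1   1   1] [242. 151.] [395.1 185.3 465.3] zmax 0.4653
[247 151   1   1   1] [247. 151.] [395.1 185.3 465.3] zmax 0.4653
[255 155   1   1   1] [255. 155.] [395.1 185.3 465.3] zmax 0.4653
[272 154   1   1   1] [272. 154.] [395.1 185.3 465.3] zmax 0.4653
[215 157   1   1   1] [215. 157.] [395.1 185.3 465.3] zmax 0.4653
[306 157  
[... 2287 characters left out ...]
3 465.3] zmax 0.4653
[273 249   1   1   1] [273. 249.] [395.1 185.3 465.3] zmax 0.4653
[223 250   1   1   1] [223. 250.] [395.1 185.3 465.3] zmax 0.4653
[295 250   1   1   1] [295. 250.] [395.1 185.3 465.3] zmax 0.4653
[245 257   1   1   1] [245. 257.] [395.1 185.3 465.3] zmax 0.4653
[247 257   1   1   1] [247. 257.] [395.1 185.3 465.3] zmax 0.4653
[274 256   1   1   1] [274. 256.] [395.1 185.3 465.3] zmax 0.4653
[218 259   1   1   1] [218. 259.] [395.1 185.3 465.3] zmax 0.4653
case ((506.4930725097656, 210.8251190185547), (212.60153198242188, 141.0126495361328), 11.406736373901367)
carrier ((504.11883544921875, 206.7241668701172), (193.7506561279297, 117.79135131835938), 11.892082214355469)
```

View pics/w1c.png

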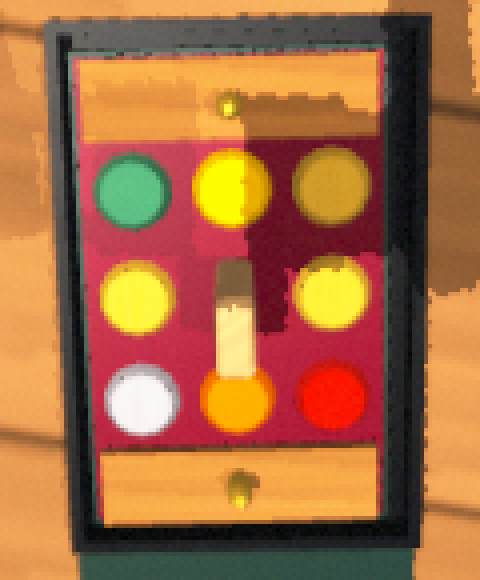

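```bash
python3 -m handwheel '[[[10,-48,1],0.1,-1],[[20,-96,2],0.2,-1],[[30,-144,3],0.3,-1],[[40,-192,4],0.41,-1],[[50,-240,5],0.41,-1]]'; python3 - <<'E'
from h import *
go(.544,-.217,.25,np.radians(76.7))
E
```

```text
time_s: 1.65
ee_pos: [0.5089, -0.0386, 0.25]
eef_rot: [-2.012, 1.568, -2.245]
force: [0.4, 0.1, -0.4]
grip_width: 0.0942
t 1.65 ee [ 0.5089 -0.0386  0.25  ] toolx [-0.001 -0.002 -1.   ] yaw_y 76.65 q6 -1.48 shift [   0.3 -165.5   75.4] spin -0.0008 F [ 0.4  0.1 -0.4] w 0.0942
```

```bash
python3 -m handwheel '[[[0,-44,20],0,-1],[[0,-88,40],0,-1],[[0,-132,60],0,-1],[[0,-166,75],0,-1],[[0,-166,75],0,-1]]'; python3 - <<'E'
from h import *
go(.588,-.227,.03,np.radians(76.7))
b,d,i=snap('wrist','w2')
E
```

```text
time_s: 2.15
ee_pos: [0.5436, -0.2199, 0.2493]
eef_rot: [-2.372, 1.568, -2.608]
force: [-0.3, -0.1, -0.3]
grip_width: 0.0941
t 2.15 ee [ 0.5436 -0.2199  0.2493] toolx [-0.003 -0.002 -1.   ] yaw_y 76.49 q6 -1.78 shift [219.2   3.9  45.3] spin -0.0036 F [-0.3 -0.1 -0.3] w 0.0941
```

View pics/w2.png

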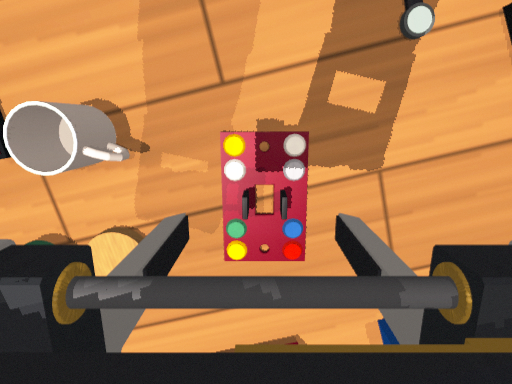

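The tray is fully in view, with its holes at (264,146) and (265,248), the slot at (264,199) and the fins at x≈245 and 284.

```bash
python3 - <<'E'
from h import *
z=np.load('pics/w2.npz'); b,d=z['b'],z['d']; i={k:z[k] for k in('fx','fy','cx','cy','extrinsics')}
P=cv2.medianBlur(cloud(d,i).astype(np.float32),3)
hsv=cv2.cvtColor(b,cv2.COLOR_BGR2HSV).astype(int)
for nm,s in(('fins',np.s_[180:235,225:305]),):
    q=P[s][(P[s][...,2]>.035)&(P[s][...,2]<.06)]
    M=R.from_euler('z',-13.3,degrees=True).as_matrix(); r=(q-[.588,-.227,0])@M
    for sg in(-1,1):
        k=r[r[:,1]*sg>0]; print('fin',sg,len(k),(k.mean(0)*1000).round(1),(k.min(0)*1000).round(1),(k.max(0)*1000).round(1))
m=np.zeros(d.shape,np.uint8); m[125:268,212:318]=((hsv[...,0]<4)|(hsv[...,0]>160)|(hsv[...,0]>22))[125:268,212:318]
m=cv2.morphologyEx(m,cv2.MORPH_OPEN,np.ones((3,3)))
cc=max(cv2.findContours(m,0,1)[0],key=cv2.contourArea)[:,0]
W=np.array([ray(u,v,i,.008)[:2] for u,v in cc],np.float32)*1000; print('rect',cv2.minAreaRect(W))
H=[]
for (u,v) in((264,146),(265,248)):
    s=np.s_[v-9:v+10,u-9:u+10]
    mm=(((hsv[...,0]>5)&(hsv[...,0]<22))[s]).astype(np.uint8)
    n,l,st,c=cv2.connectedComponentsWithStats(mm); k=1+np.argmax(st[1:,4]); 
    p=ray(u-9+c[k][0],v-9+c[k][1],i,.006)*1000; H.append(p); print(st[k],p.round(1))
H=np.array(H); print('mid',H.mean(0),'sep',np.linalg.norm(H[1]-H[0]),'yaw',np.degrees(np.arctan2(*(H[1]-H[0])[1::-1])))
E
```

```text
fin -1 146 [ -3.1 -26.   48.5] [-16.5 -29.5  36.1] [ 12.7 -23.3  50.5]
fin 1 147 [-2.8 24.3 47.9] [-16.3  21.3  35.3] [13.  27.8 50.5]
rect ((586.6915283203125, -227.167236328125), (119.94776153564453, 187.84849548339844), 76.54074096679688)
[ 4  4 10 11 78] [ 513.8 -210.3    6. ]
[ 4  5  9  7 51] [ 658.9 -244.1    6. ]
mid [ 586.38231083 -227.21152363    6.        ] sep 148.96081719712896 yaw -13.115180936624654
```

```bash
python3 -m handwheel '[[[10,4,43],-0.004,-1],[[50,4,43],-0.004,-1],[[95,4,43],-0.004,-1],[[140,4,43],-0.004,-1],[[140,4,43],-0.004,-1]]'; python3 - <<'E'
from h import *
go(.5863,-.2274,.03,np.radians(76.7))
E
```

```text
time_s: 2.7
ee_pos: [0.5836, -0.221, 0.1038]
eef_rot: [3.104, 1.559, 2.875]
force: [-0.2, 0.9, 0.1]
grip_width: 0.0937
t 2.7 ee [ 0.5836 -0.221   0.1038] toolx [-0.012  0.003 -1.   ] yaw_y 76.89 q6 -1.76 shift [73.7 -5.7  5. ] spin 0.0033 F [-0.2  0.9  0.1] w 0.0937
```

```bash
python3 -m handwheel '[[[20,-6,4],0.003,-1],[[45,-6,4],0.003,-1],[[73,-6,4],0.003,-1],[[73,-6,4],0.003,-1],[[73,-6,4],0.003,-1]]'; python3 - <<'E'
from h import *
go(.5863,-.2274,.03,np.radians(76.7))
E
```

```text
time_s: 3.2
ee_pos: [0.5864, -0.227, 0.0332]
eef_rot: [3.129, 1.561, 2.898]
force: [-0.1, -0.7, 0.8]
grip_width: 0.094
t 3.2 ee [ 0.5864 -0.227   0.0332] toolx [-0.01   0.002 -1.   ] yaw_y 76.76 q6 -1.77 shift [ 3.2 -0.4  0.1] spin 0.0011 F [-0.1 -0.7  0.8] w 0.094
```

```bash
python3 -m handwheel '[[[2,0,0],0,0],[[2,0,0],0,0.3],[[2,0,0],0,1],[[2,0,0],0,1],[[2,0,0],0,1]]' 25; python3 -m handwheel '[[[0,0,0],0,1],[[0,0,0],0,1],[[-3,0,0],0,1],[[-8,0,0],0,1],[[-15,0,0],0,1]]' 25;  python3 - <<'E'
from h import *
go(.5863,-.2274,.15,np.radians(76.7))
E
```

```text
time_s: 3.7
ee_pos: [0.5864, -0.2271, 0.0314]
eef_rot: [3.131, 1.561, 2.9]
force: [0.3, 2.7, 5.3]
grip_width: 0.0576
time_s: 4.2
ee_pos: [0.5863, -0.227, 0.0465]
eef_rot: [3.12, 1.56, 2.889]
force: [0.0, 0.6, -2.8]
grip_width: 0.0579
t 4.2 ee [ 0.5863 -0.227   0.0465] toolx [-0.011  0.003 -1.   ] yaw_y 76.76 q6 -1.77 shift [-103.5   -0.3   -1. ] spin 0.001 F [ 0.   0.6 -2.8] w 0.0579
```

```bash
python3 -m handwheel '[[[-20,0,0],0,1],[[-45,0,0],0,1],[[-75,0,0],0,1],[[-105,0,0],0,1],[[-115,0,0],0,1]]';  python3 - <<'E'
from h import *
go(.5044,.2069,.16,np.radians(101.9))
E
```

```text
time_s: 4.7
ee_pos: [0.5884, -0.2278, 0.1653]
eef_rot: [-3.022, 1.565, 3.03]
force: [0.3, -0.6, -4.2]
grip_width: 0.0576
t 4.7 ee [ 0.5884 -0.2278  0.1653] toolx [-0.006  0.001 -1.   ] yaw_y 76.76 q6 -1.77 shift [   6.1  403.9 -181.3] spin -0.4388 F [ 0.3 -0.6 -4.2] w 0.0576
```

```bash
python3 -m handwheel '[[[0,25,-11],-0.05,1],[[0,63,-28],-0.12,1],[[0,103,-46],-0.2,1],[[0,143,-64],-0.28,1],[[0,180,-81],-0.34,1]]';  python3 - <<'E'
from h import *
go(.5044,.2069,.16,np.radians(101.9))
E
```

```text
time_s: 5.2
ee_pos: [0.5499, -0.0322, 0.1649]
eef_rot: [2.902, 1.564, 3.014]
force: [-0.1, -0.0, -2.8]
grip_width: 0.0579
t 5.2 ee [ 0.5499 -0.0322  0.1649] toolx [-0.007  0.001 -1.   ] yaw_y 96.42 q6 -1.81 shift [  5.5 242.7 -18.4] spin -0.0956 F [-0.1 -0.  -2.8] w 0.0579
```

```bash
python3 -m handwheel '[[[1,40,-3],-0.02,1],[[2,82,-6],-0.04,1],[[3,124,-9],-0.06,1],[[4,165,-13],-0.08,1],[[5,200,-15],-0.0956,1]]'; python3 -m handwheel '[[[0,22,-2],0,1],[[0,42,-4],0,1],[[0,42,-4],0,1],[[0,42,-4],0,1],[[0,42,-4],0,1]]';  python3 - <<'E'
from h import *
go(.5044,.2069,.16,np.radians(101.9))
b,d,i=snap('wrist','w3')
snap('side','s3'); go(.5044,.2069,.16,np.radians(101.9))
E
```

```text
time_s: 5.7
ee_pos: [0.5115, 0.1667, 0.1598]
eef_rot: [2.831, 1.563, 3.04]
force: [1.4, -0.4, -3.3]
grip_width: 0.0578
time_s: 6.2
ee_pos: [0.499, 0.2061, 0.1596]
eef_rot: [2.869, 1.563, 3.078]
force: [-1.0, -1.0, -2.8]
grip_width: 0.0576
t 6.2 ee [0.499  0.2061 0.1596] toolx [-0.008  0.001 -1.   ] yaw_y 101.94 q6 -1.46 shift [-0.4 -0.4  5.4] spin 0.0006 F [-1.  -1.  -2.8] w 0.0576
t 6.3 ee [0.4991 0.2061 0.1598] toolx [-0.008  0.001 -1.   ] yaw_y 101.91 q6 -1.46 shift [-0.3 -0.3  5.3] spin 0.0002 F [-0.3 -0.6 -2.9] w 0.058
```

View pics/w3.png

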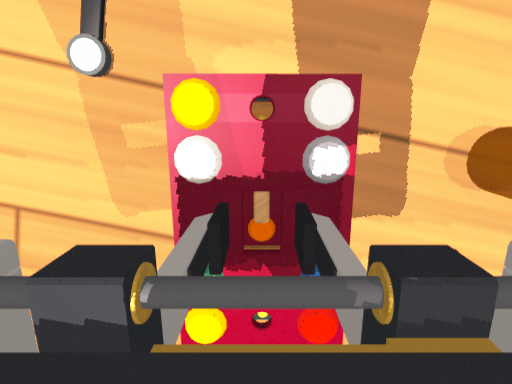

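The tray is held square, with its near hole at (262,107) and its far hole at (262,320). The carrier's handle can be seen through the slot at (262,208).

```bash
cat >> h.py <<'E'
def tray(b,i,zt,uv=((262,107),),edge=True):
    """burgundy connected outline of held tray at top height zt"""
    hsv=cv2.cvtColor(b,cv2.COLOR_BGR2HSV).astype(int)
    burg=(((hsv[...,0]<4)|(hsv[...,0]>160))&(hsv[...,1]>100)).astype(np.uint8)
    for u,v in uv:
        s=np.s_[v-22:v+23,u-22:u+23]; m=1-burg[s]
        n,l,st,c=cv2.connectedComponentsWithStats(m); k=l[22,22] or 1+np.argmax(st[1:,4])
        bx=st[k]; cu,cv_=u-22+bx[0]+(bx[2]-1)/2,v-22+bx[1]+(bx[3]-1)/2
        print('hole px',cu,cv_,bx,(ray(cu,cv_,i,zt)*1000).round(1))
E
python3 - <<'E'
from h import *
z=np.load('pics/w3.npz'); b,d=z['b'],z['d']; i={k:z[k] for k in('fx','fy','cx','cy','extrinsics')}
P=cv2.medianBlur(cloud(d,i).astype(np.float32),3)
print('tray top z near/far/L/R',[np.median(P[s][...,2]).round(4) for s in(np.s_[78:92,225:300],np.s_[328:340,230:290],np.s_[175:182,185:200],np.s_[175:182,325:340])])
tray(b,i,.136,((262,107),(262,320)))
hsv=cv2.cvtColor(b,cv2.COLOR_BGR2HSV).astype(int)
burg=(((hsv[...,0]<4)|(hsv[...,0]>160))&(hsv[...,1]>100))
for r in(85,120,135,180,195):
    c=np.where(burg[r,150:375])[0]+150; print(r,c[0],c[-1],(ray((c[0]+c[-1])/2,r,i,.136)*1000).round(1))
for c in (215,240,285,310):
    r=np.where(burg[50:120,c])[0]+50; print('near edge',c,r[0],(ray(c,r[0]-.5,i,.136)*1000).round(1))
E=np.array(i['extrinsics']);print(E[:3,3].round(4))
E
```

```text
tray top z near/far/L/R [np.float32(0.1359), np.float32(0.1362), np.float32(0.1415), np.float32(0.1415)]
hole px 261.5 110.5 [ 11  17  22  18 335] [428.1 191.1 136. ]
hole px 261.5 316.5 [ 13  13  18  12 149] [569.8 221.  136. ]
85 163 360 [413.5 188.  136. ]
120 166 358 [433.6 192.5 136. ]
135 167 356 [442.7 194.1 136. ]
180 170 353 [470.8 200.1 136. ]
195 171 352 [480.7 202.2 136. ]
near edge 215 74 [412.9 159.3 136. ]
near edge 240 74 [409.8 174.  136. ]
near edge 285 74 [404.2 200.4 136. ]
near edge 310 74 [401.  215.1 136. ]
[0.4343 0.1919 0.3253]
```

```bash
python3 - <<'E'
from h import *
go(.5034,.2067,.085,np.radians(101.9))
E
python3 -m handwheel '[[[10,0,4.4],0,1],[[30,0,4.4],0,1],[[55,0,4.4],0,1],[[75,0,4.4],0,1],[[75,0,4.4],0,1]]'; python3 - <<'E'
from h import *
go(.5034,.2067,.085,np.radians(101.9))
b,d,i=snap('wrist','w4')
cv2.imwrite('pics/w4c.png',np.hstack([cv2.resize(b[80:140,230:295],None,fx=6,fy=6,interpolation=0),cv2.resize(b[290:350,230:295],None,fx=6,fy=6,interpolation=0)]))
E
```

```text
t 6.3 ee [0.4991 0.2061 0.1598] toolx [-0.008  0.001 -1.   ] yaw_y 101.91 q6 -1.46 shift [74.7 -0.5  4.9] spin 0.0002 F [-0.3 -0.6 -2.9] w 0.058
time_s: 6.8
ee_pos: [0.5016, 0.2063, 0.0816]
eef_rot: [3.007, 1.558, -3.069]
force: [-0.6, 0.6, -3.5]
grip_width: 0.0577
t 6.8 ee [0.5016 0.2063 0.0816] toolx [-0.013 -0.001 -1.   ] yaw_y 101.89 q6 -1.46 shift [-3.4  0.1  1.8] spin -0.0003 F [-0.6  0.6 -3.5] w 0.0577
```

View pics/w4c.png

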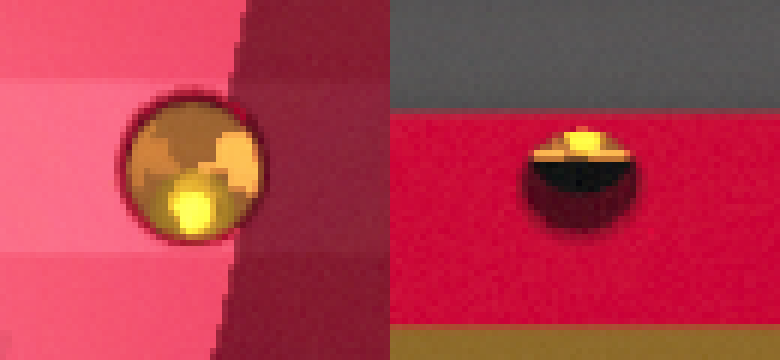

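The left crop shows the near hole centred at about (262.5,107.8) with the pin tip at (262.3,115) inside it. The right crop shows the far hole at (261.8,320) with the tip at (262.3,313.5).

```bash
python3 - <<'E'
from h import *
z=np.load('pics/w4.npz'); b,d=z['b'],z['d']; i={k:z[k] for k in('fx','fy','cx','cy','extrinsics')}
hsv=cv2.cvtColor(b,cv2.COLOR_BGR2HSV).astype(int)
P=cloud(d,i); print('top z',np.median(P[85:92,240:265,2]),np.median(P[328:340,240:290,2]))
T=[];H=[]
for (y0,hc) in((80,(262.2,107.6)),(290,(262.0,319.8))):
    s=np.s_[y0:y0+60,245:280]; m=(hsv[s][...,1]>150)&(hsv[s][...,2]>200)&(hsv[s][...,0]>24)&(hsv[s][...,0]<34)
    v,u=np.nonzero(m); tp=(u.mean()+245,v.mean()+y0); print(len(u),np.round(tp,1))
    T.append(ray(*tp,i,.043)[:2]*1000); H.append(ray(*hc,i,.0582)[:2]*1000)
T=np.array(T);H=np.array(H)
for n,X in(('pins',T),('holes',H)): print(n,X.round(1).tolist(),'mid',X.mean(0).round(1),'sep',np.linalg.norm(X[1]-X[0]).round(1),'yaw',np.degrees(np.arctan2(X[1,1]-X[0,1],X[1,0]-X[0,0])).round(2))
a=np.radians(101.9); D=T-H; print('tool y',(D@[np.cos(a),np.sin(a)]).round(1),'tool z',(D@[np.sin(a),-np.cos(a)]).round(1)); print(get_obs()['ee_pos'])
E
```

```text
top z 0.058309191779651354 0.057800943272175234
33 [261.6 114.7]
14 [261.9 313.1]
pins [[432.6, 191.7], [579.7, 222.9]] mid [506.2 207.3] sep 150.3 yaw 11.96
holes [[428.8, 191.2], [574.6, 221.8]] mid [501.7 206.5] sep 148.9 yaw 11.85
tool y [-0.4 -0.1] tool z [3.8 5.2]
[0.50246866 0.20658955 0.08353096]
```

```bash
cat >> h.py <<'E'
def check(tag,zt):
    o=get_obs(); b,d,i=snap('wrist',tag); hsv=cv2.cvtColor(b,cv2.COLOR_BGR2HSV).astype(int)
    burg=((hsv[...,0]<6)|(hsv[...,0]>160))&(hsv[...,2]>90)
    a=np.arctan2(*R.from_euler('xyz',o['eef_rot']).as_matrix()[1::-1,1])
    for y0 in(80,298):
        s=np.s_[y0:y0+50,240:285]
        m=(hsv[s][...,1]>150)&(hsv[s][...,2]>200)&(hsv[s][...,0]>24)&(hsv[s][...,0]<34)
        v,u=np.nonzero(m)
        n,l,st,c=cv2.connectedComponentsWithStats((~burg[s]).astype(np.uint8))
        k=[k for k in range(1,n) if 60<st[k,4]<700 and st[k,0]>0 and st[k,1]>0]
        for j in k:
            h=(240+st[j,0]+(st[j,2]-1)/2,y0+st[j,1]+(st[j,3]-1)/2)
            D=(ray(u.mean()+240,v.mean()+y0,i,.043)-ray(*h,i,zt))[:2]*1000 if len(u) else np.zeros(2)
            print('tip',len(u),u.mean()+240,v.mean()+y0,'hole',h,st[j],'tool y',D@[np.cos(a),np.sin(a)],'tool z',D@[np.sin(a),-np.cos(a)])
    cv2.imwrite(f'pics/{tag}c.png',np.hstack([cv2.resize(b[80:140,230:295],None,fx=6,fy=6,interpolation=0),cv2.resize(b[290:350,230:295],None,fx=6,fy=6,interpolation=0)]))
    return o
E
python3 -m handwheel '[[[0,0,3.8],0,1],[[0,0,3.8],0,1],[[0,0,3.8],0,1],[[0,0,3.8],0,1],[[0,0,3.8],0,1]]'; python3 - <<'E'
from h import *
go(.5062,.2074,.085,np.radians(101.9))
check('w5',get_obs()['ee_pos'][2]-.0234)
E
```

```text
time_s: 7.35
ee_pos: [0.5063, 0.2074, 0.0838]
eef_rot: [2.936, 1.561, -3.14]
force: [0.4, -0.1, -3.7]
grip_width: 0.0584
t 7.35 ee [0.5063 0.2074 0.0838] toolx [-0.01 -0.   -1.  ] yaw_y 101.89 q6 -1.46 shift [-1.2  0.  -0.1] spin -0.0002 F [ 0.4 -0.1 -3.7] w 0.0584
tip 37 261.43243243243245 107.56756756756756 hole (np.float64(262.0), np.float64(108.0)) [ 11  17  23  23 402] tool y -0.31474061535732584 tool z -1.0223500306084714
tip 0 nan nan hole (np.float64(261.5), np.float64(319.5)) [ 13  14  18  16 225] tool y 0.0 tool z 0.0h.py:49: RuntimeWarning: Mean of empty slice.
  print('tip',len(u),u.mean()+240,v.mean()+y0,'hole',h,st[j],'tool y',D@[np.cos(a),np.sin(a)],'tool z',D@[np.sin(a),-np.cos(a)])
  ret = ret.dtype.type(ret / rcount)
```

View pics/w5c.png

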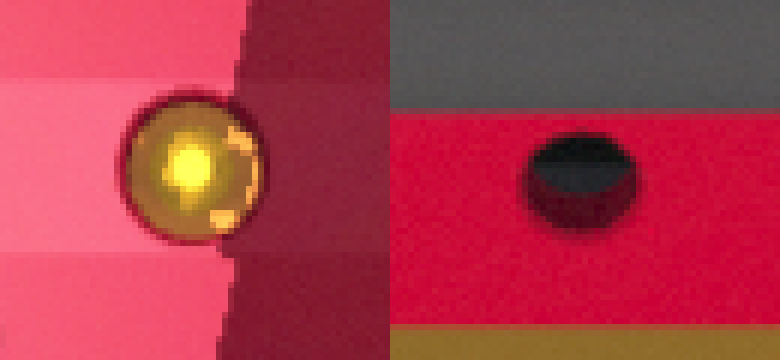

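The near pin is now centred in its hole, with the tip at (261.4,107.6) and the hole at (262,108). At the far hole the view is too oblique and the tip is hidden. I'll go down until the tips just enter the holes and measure again there, where parallax is small.

```bash
python3 -m handwheel '[[[4,-0.2,-0.6],0,1],[[8,-0.2,-0.6],0,1],[[12,-0.2,-0.6],0,1],[[12,-0.2,-0.6],0,1],[[12,-0.2,-0.6],0,1]]'; python3 - <<'E' 2>/dev/null
from h import *
go(.5056,.2074,.071,np.radians(101.9))
check('w6',get_obs()['ee_pos'][2]-.0234)
E
```

```text
time_s: 7.9
ee_pos: [0.5055, 0.207, 0.0716]
eef_rot: [2.95, 1.56, -3.126]
force: [0.1, 0.8, -3.5]
grip_width: 0.0579
t 7.9 ee [0.5055 0.207  0.0716] toolx [-0.01 -0.   -1.  ] yaw_y 101.89 q6 -1.46 shift [0.6 0.3 0.2] spin -0.0002 F [ 0.1  0.8 -3.5] w 0.0579
tip 42 261.76190476190476 108.0952380952381 hole (np.float64(261.5), np.float64(108.0)) [ 11  17  22  23 392] tool y 0.17682493591907533 tool z -0.16451597480572566
tip 24 261.6666666666667 315.875 hole (np.float64(261.5), np.float64(319.5)) [ 13  14  18  16 231] tool y 0.1353178664774684 tool z 0.7489932064660397
```

View pics/w6c.png

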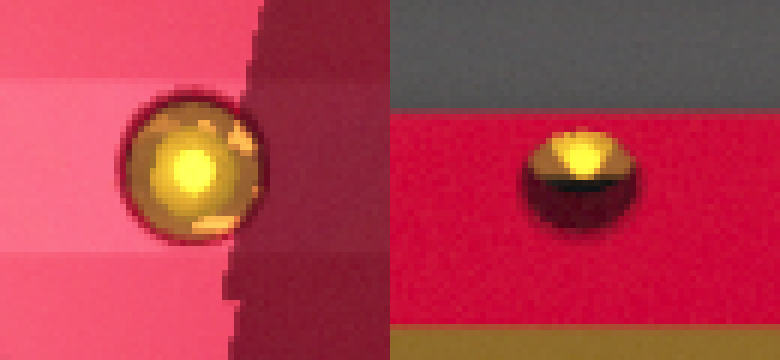

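Both pins are within 1 mm of their hole centres, the near tip at (261.8,108.1) and the far tip at (261.7,315.9). I'll lower it.

```bash
python3 -m handwheel '[[[4,0.1,0.4],0,1],[[8,0.1,0.4],0,1],[[12,0.1,0.4],0,1],[[15,0.1,0.4],0,1],[[15,0.1,0.4],0,1]]'; python3 -m handwheel '[[[1,0,0],0,1],[[2,0,0],0,1],[[3,0,0],0,1],[[3,0,0],0,1],[[3,0,0],0,1]]'; python3 - <<'E' 2>/dev/null
from h import *
go(.5056,.2074,.0544,np.radians(101.9))
E
```

```text
time_s: 8.45
ee_pos: [0.5056, 0.2072, 0.0561]
eef_rot: [2.963, 1.56, -3.113]
force: [-0.1, -0.8, -3.0]
grip_width: 0.0577
time_s: 8.95
ee_pos: [0.5056, 0.2073, 0.0544]
eef_rot: [2.976, 1.56, -3.099]
force: [-7.1, -0.7, 12.0]
grip_width: 0.0578
t 8.95 ee [0.5056 0.2073 0.0544] toolx [-0.01 -0.   -1.  ] yaw_y 101.92 q6 -1.46 shift [-0.   0.1  0. ] spin 0.0003 F [-7.1 -0.7 12. ] w 0.0578
```

```bash
python3 -m handwheel '[[[-0.5,0,0],0,1],[[-0.5,0,0],0,0.1],[[-0.5,0,0],0,-0.2],[[-0.5,0,0],0,-0.6],[[-0.5,0,0],0,-1]]'; python3 -m handwheel '[[[0,0,0],0,-1],[[0,0,0],0,-1],[[-20,0,0],0,-1],[[-55,0,0],0,-1],[[-100,0,0],0,-1]]'; python3 - <<'E' 2>/dev/null
from h import *
go(.455,.195,.26,np.radians(101.9-90))
E
```

```text
time_s: 9.45
ee_pos: [0.5058, 0.2073, 0.055]
eef_rot: [2.962, 1.561, -3.113]
force: [0.3, -0.0, 0.1]
grip_width: 0.0703
time_s: 9.95
ee_pos: [0.506, 0.2071, 0.155]
eef_rot: [3.03, 1.558, -3.045]
force: [0.2, -0.4, 1.0]
grip_width: 0.0939
t 9.95 ee [0.506  0.2071 0.155 ] toolx [-0.013 -0.001 -1.   ] yaw_y 101.91 q6 -1.46 shift [-104.4   -1.1  -53.8] spin -1.5706 F [ 0.2 -0.4  1. ] w 0.0939
```

```bash
python3 -m handwheel '[[[-20,0,-15],0,-1],[[-50,0,-30],0,-1],[[-80,0,-50],0,-1],[[-80,0,-50],0,-1],[[-80,0,-50],0,-1]]'; python3 - <<'E' 2>/dev/null
from h import *
go(.5056,.2074,.10,np.radians(11.9))
b,d,i=snap('wrist','w7')
cv2.imwrite('pics/w7c.png',cv2.resize(b[90:270,180:340],None,fx=3,fy=3,interpolation=0))
E
```

```text
time_s: 10.45
ee_pos: [0.4582, 0.1969, 0.2359]
eef_rot: [3.006, 1.559, -3.069]
force: [0.3, -0.9, -0.3]
grip_width: 0.094
t 10.45 ee [0.4582 0.1969 0.2359] toolx [-0.011 -0.001 -1.   ] yaw_y 101.92 q6 -1.45 shift [135.4   0.3  50.1] spin -1.5705 F [ 0.3 -0.9 -0.3] w 0.094
```

View pics/w7c.png

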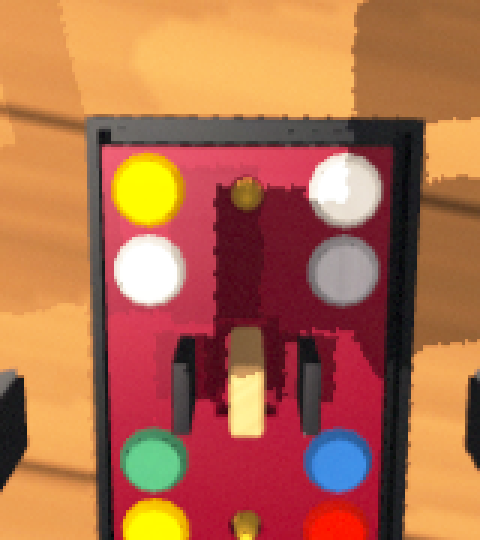

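The crop shows the tray lying flat inside the case. Both pins stand through their holes, at about (245,192) and (245,525), and the handle stands between the fins at (247,405).

```bash
python3 - <<'E'
from h import *
z=np.load('pics/w7.npz'); b,d=z['b'],z['d']; i={k:z[k] for k in('fx','fy','cx','cy','extrinsics')}
P=cv2.medianBlur(cloud(d,i).astype(np.float32),3)
px=lambda x0,y0,x1,y1: P[90+y0//3:90+y1//3,180+x0//3:180+x1//3]
print('tray top z',[np.median(px(*q)[...,2]).round(4) for q in((195,155,225,170),(270,155,300,170),(200,450,220,500),(270,450,300,500))])
q=px(215,310,285,450); q=q[(q[...,2]>.067)&(q[...,2]<.09)]
M=R.from_euler('z',11.9,degrees=True).as_matrix(); r=(q-[.5056,.2074,0])@M*1000
print('handle top',len(q),r.min(0).round(1),r.max(0).round(1),np.median(r,0).round(1))
E
```

```text
tray top z [np.float32(0.0307), np.float32(0.0308), np.float32(0.0307), np.float32(0.0308)]
handle top 304 [-14.9  -5.9  67.1] [13.6  6.  77.6] [-1.9  0.1 76.4]
```

```bash
python3 -m handwheel '[[[10,0,10],0.14,-1],[[20,0,20],0.28,-1],[[40,0,30],0.43,-1],[[60,0,40],0.58,-1],[[80,0,50],0.72,-0.3]]'; python3 -m handwheel '[[[0,0,0],0.14,-0.3],[[0,0,0],0.28,-0.3],[[0,0,0],0.43,-0.3],[[0,0,0],0.57,-0.3],[[0,0,0],0.71,-0.3]]'; python3 - <<'E' 2>/dev/null
from h import *
go(.5055,.2074,.055,np.radians(11.9))
E
```

```text
time_s: 11.0
ee_pos: [0.5062, 0.2069, 0.1518]
eef_rot: [-2.483, 1.555, -3.002]
force: [0.0, 0.4, -0.6]
grip_width: 0.0893
time_s: 11.5
ee_pos: [0.5061, 0.2067, 0.1501]
eef_rot: [-1.743, 1.553, -2.978]
force: [0.2, -0.1, -0.5]
grip_width: 0.0613
t 11.5 ee [0.5061 0.2067 0.1501] toolx [-0.018 -0.003 -1.   ] yaw_y 19.27 q6 -0.02 shift [95.1  1.4 -0.5] spin 0.1287 F [ 0.2 -0.1 -0.5] w 0.0613
```

```bash
python3 -m handwheel '[[[0,1,-0.5],0.129,-0.3],[[15,1.4,-0.5],0.129,-0.3],[[35,1.4,-0.5],0.129,-0.3],[[55,1.4,-0.5],0.129,-0.3],[[55,1.4,-0.5],0.129,-0.3]]'; python3 - <<'E' 2>/dev/null
from h import *
go(.5055,.2074,.055,np.radians(11.9))
b,d,i=snap('wrist','w8')
E
```

```text
time_s: 12.0
ee_pos: [0.5047, 0.2069, 0.0913]
eef_rot: [-1.571, 1.546, -2.935]
force: [0.8, -0.1, 0.6]
grip_width: 0.0611
t 12.0 ee [0.5047 0.2069 0.0913] toolx [-0.024 -0.005 -1.   ] yaw_y 11.88 q6 0.11 shift [36.3  1.8 -0.3] spin -0.0003 F [ 0.8 -0.1  0.6] w 0.0611
```

View pics/w8.png

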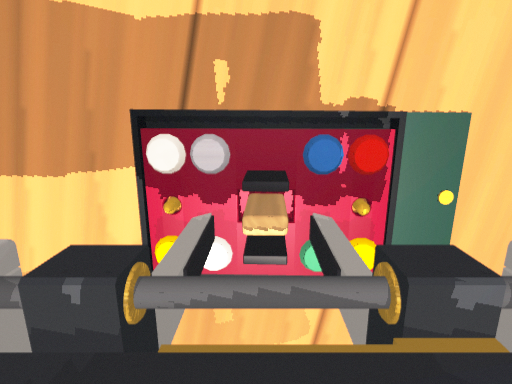

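The fingers straddle the handle at about (265,213), between the two fins, and they line up with the carrier's long axis.

```bash
python3 -m handwheel '[[[15,1.8,0],0,-0.3],[[36,1.8,0],0,-0.3],[[36,1.8,0],0,-0.3],[[36,1.8,0],0,-0.3],[[36,1.8,0],0,-0.3]]'; python3 - <<'E' 2>/dev/null
from h import *
go(.5055,.2074,.055,np.radians(11.9))
E
```

```text
time_s: 12.55
ee_pos: [0.507, 0.2076, 0.0581]
eef_rot: [-1.596, 1.55, -2.959]
force: [-0.3, 0.0, 0.0]
grip_width: 0.061
t 12.55 ee [0.507  0.2076 0.0581] toolx [-0.02  -0.004 -1.   ] yaw_y 11.88 q6 0.11 shift [ 3.1 -1.5 -0.1] spin -0.0004 F [-0.3  0.   0. ] w 0.061
```

```bash
python3 -m handwheel '[[[2,-1.5,0],0,-0.3],[[2,-1.5,0],0,0.1],[[2,-1.5,0],0,1],[[2,-1.5,0],0,1],[[2,-1.5,0],0,1]]' 50; python3 -m handwheel '[[[0,0,0],0,1],[[0,0,0],0,1],[[-2,0,0],0,1],[[-5,0,0],0,1],[[-9,0,0],0,1]]' 50;  python3 - <<'E' 2>/dev/null
from h import *
go(.5055,.2074,.206,np.radians(11.9))
E
```

```text
time_s: 13.05
ee_pos: [0.5056, 0.2073, 0.0562]
eef_rot: [-1.595, 1.55, -2.958]
force: [1.0, -0.1, 0.5]
grip_width: 0.0326
time_s: 13.55
ee_pos: [0.5051, 0.2071, 0.0647]
eef_rot: [-1.583, 1.548, -2.947]
force: [-0.3, 0.4, -8.6]
grip_width: 0.0295
t 13.55 ee [0.5051 0.2071 0.0647] toolx [-0.022 -0.004 -1.   ] yaw_y 11.88 q6 0.11 shift [-141.3   -2.8   -0.2] spin -0.0003 F [-0.3  0.4 -8.6] w 0.0295
```

```bash
python3 -m handwheel '[[[-10,0,0],0,1],[[-22,0,0],0,1],[[-36,-1,0],0,1],[[-50,-1,0],0,1],[[-64,-1,0],0,1]]'; python3 -m handwheel '[[[-16,0,0],0,1],[[-32,0,0],0,1],[[-46,0,0],0,1],[[-60,0,0],0,1],[[-70,0,0],0,1]]';  python3 - <<'E' 2>/dev/null
from h import *
go(.5055,.2074,.2012,np.radians(11.9))
E
```

```text
time_s: 14.05
ee_pos: [0.5057, 0.2072, 0.1304]
eef_rot: [-1.589, 1.549, -2.953]
force: [-0.2, 0.2, -8.0]
grip_width: 0.0299
time_s: 14.55
ee_pos: [0.5073, 0.2076, 0.2018]
eef_rot: [-1.594, 1.55, -2.957]
force: [-0.2, -0.5, -8.5]
grip_width: 0.0296
t 14.55 ee [0.5073 0.2076 0.2018] toolx [-0.021 -0.004 -1.   ] yaw_y 11.88 q6 0.11 shift [ 0.6 -1.8 -0.2] spin -0.0003 F [-0.2 -0.5 -8.5] w 0.0296
```

Now hold for more than 2 s.

```bash
for k in 1; do :; done
python3 -m handwheel '[[[0,0,0],0,1],[[0,0,0],0,1],[[0,0,0],0,1],[[0,0,0],0,1],[[0,0,0],0,1]]'
python3 -m handwheel '[[[0,0,0],0,1],[[0,0,0],0,1],[[0,0,0],0,1],[[0,0,0],0,1],[[0,0,0],0,1]]'
python3 -m handwheel '[[[0,0,0],0,1],[[0,0,0],0,1],[[0,0,0],0,1],[[0,0,0],0,1],[[0,0,0],0,1]]'
python3 -m handwheel '[[[0,0,0],0,1],[[0,0,0],0,1],[[0,0,0],0,1],[[0,0,0],0,1],[[0,0,0],0,1]]'
python3 -m handwheel '[[[0,0,0],0,1],[[0,0,0],0,1],[[0,0,0],0,1],[[0,0,0],0,1],[[0,0,0],0,1]]'
python3 -m handwheel '[[[0,0,0],0,1],[[0,0,0],0,1],[[0,0,0],0,1],[[0,0,0],0,1],[[0,0,0],0,1]]'
python3 - <<'E'
from h import *
b,d,i=snap('side','s9'); b2,d2,i2=snap('wrist','w9'); go(.5055,.2074,.2012)
P=cv2.medianBlur(cloud(d2,i2).astype(np.float32),3)
a=np.radians(11.9); M=R.from_euler('z',a).as_matrix(); r=(P-[*get_obs()['ee_pos'][:2],0])@M
hsv=cv2.cvtColor(b2,cv2.COLOR_BGR2HSV).astype(int)
k=((hsv[...,0]>165)|(hsv[...,0]<3))&(abs(r[...,0])<.093)&(abs(r[...,1])<.058)&(P[...,2]>.15)&(P[...,2]<.185)
q=r[k]; q=q[abs(q[:,2]-np.median(q[:,2]))<.004]; c=np.linalg.lstsq(np.c_[q[:,:2],np.ones(len(q))],q[:,2],rcond=None)[0]; print('tray plane slope x,y, z0',c.round(4),len(q))
cv2.imwrite('pics/fin.png',np.hstack([cv2.resize(b[40:290,100:400],None,fx=1.3,fy=1.3),cv2.resize(b2[60:310,100:400],None,fx=1.3,fy=1.3)]))
E
```

```text
time_s: 15.05
ee_pos: [0.5072, 0.2075, 0.2013]
eef_rot: [-1.59, 1.549, -2.953]
force: [-0.6, -0.0, -7.6]
grip_width: 0.0297
time_s: 15.55
ee_pos: [0.5072, 0.2075, 0.2013]
eef_rot: [-1.588, 1.549, -2.952]
force: [0.0, -0.4, -8.4]
grip_width: 0.0298
time_s: 16.05
ee_pos: [0.5072, 0.2075, 0.2013]
eef_rot: [-1.587, 1.549, -2.951]
force: [0.4, 0.0, -8.0]
grip_width: 0.0301
time_s: 16.55
ee_pos: [0.5072, 0.2075, 0.2013]
eef_rot: [-1.589, 1.549, -2.953]
force: [0.3, 0.3, -8.0]
grip_width: 0.03
time_s: 17.05
ee_pos: [0.5072, 0.2075, 0.2013]
eef_rot: [-1.589, 1.549, -2.952]
force: [0.1, -0.3, -8.4]
grip_width: 0.0297
time_s: 17.55
ee_pos: [0.5072, 0.2075, 0.2013]
eef_rot: [-1.589, 1.549, -2.953]
force: [-0.3, -0.6, -8.3]
grip_width: 0.0299
t 17.65 ee [0.5072 0.2076 0.2013] toolx [-0.021 -0.004 -1.   ] yaw_y 11.88 q6 0.11 shift [ 0.2 -1.7 -0.2] spin 0 F [-0.3  0.1 -7.5] w 0.0301
tray plane slope x,y, z0 [-0.0085  0.0052  0.176 ] 19394
```

View pics/fin.png

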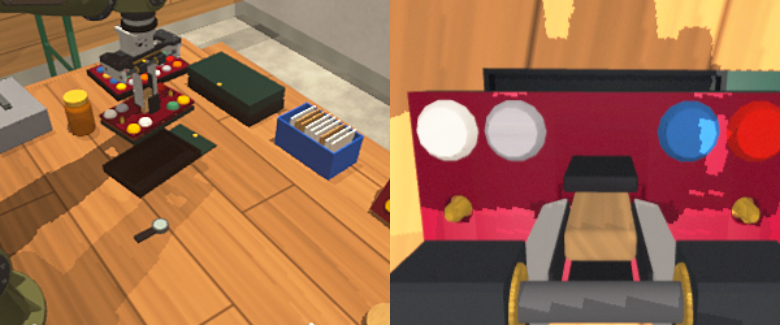

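The carrier hangs level above the case with the tray on it. The pins stand through the holes and only the handle is pinched. The tray's top is at 0.176 m, so the underside is at about 0.150 m, with a slope under 0.01 rad.

```bash
python3 -c "
from station import *
hand_in(); o=get_obs(); print(o['ee_pos'],o['grip_width'],o['time_s'])"
```

```text
the job is handed in; nothing more can be done
the job is handed in; nothing more can be done
```

The tray is seated on the carrier, and I handed the job in with the carrier held by its handle alone, about 15 cm above the table; the hand-in reports no verdict.

- **Fitting the tray:** I gripped it by its fins, lined both holes up with the pins to within about 1 mm using the wrist camera, and lowered it. I opened the gripper only after it touched down, at 12 N. After release its top measured 30.7–30.8 mm at all four spots (31 expected), so it was flush.
- **Lifting the carrier:** I pinched the handle along its length with a 50 N grip, lifted it straight up and held it still for 3 s. The underside was at about 0.150 m, the tray's slope was under 0.01 rad, the grip opening was 30 mm and the load was about 8 N. The clock stood at 17.65 s of the 72 s allowed.
- **What disagreed:** my first estimate of where to lower the tray was about 2 mm off the close-up one along the tray's length; I used the close-up. The tool leaned about 0.02 rad, but the carrier stayed level.
- **Not measured:** I did not measure the jar, mug, loupe, opener and mats again. The last side view shows the jar and loupe standing clear, and nothing on my path came near any of them.

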